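# Pull the volume knob off the amplifier

## Task

Take the knob puller by its handle, rest its feet lightly on the dress plate on top of the amplifier case, slide them along the plate, in touch with it, right under the big volume knob, and pull straight up until the knob comes off, without bearing hard on the case or plate or shoving the knob and without touching the knob with the gripper. Carry the knob on the puller to the parts tray, set the puller down upright in it gently with the knob on or beside it inside the tray, and let go. Leave everything else where it is.

Things in the scene. Friction and masses are not known exactly. Their poses are not given: they have to be found in the camera images.
- case: Fixed aluminium amplifier case, 170 (x) by 200 (y) by 55 mm high, let into the bench by up to 15 mm. Origin: centre of its underside. x points to the edge with brass sockets. On its top face, round the big knob, lies a flat level steel dress plate (x -78 to +78, y -19 to +91 mm); its top stands 2 to 14 mm above the top face, differently each time and not measured. Small fixed knob (22 mm wide) at x +20, y -55 mm.
- shaft (a point): Point on the case's top face at the foot of the big knob's upright shaft (case x +20, y +35 mm). A bush 14 mm across and 20.5 mm high stands here, coming up through the dress plate; the seated knob rests on it. Above it a sprung brass split shaft reaches up to 30.5 mm over the case's top face (55 mm above the case's origin).
- knob: Big volume knob: black fluted round push-on cap, 40 mm across, 20 mm high, 35 g. Origin: centre of its underside. Seated on the bush, its underside is 20.5 mm above the case's top face, so 6.5 to 18.5 mm above the dress plate, open all round. It slides off straight up: friction resists with about 7 to 15 N for the first 10 mm, then the force vanishes.
- puller: Knob puller, 140 g, standing on its feet on the bench: square steel arch, 57 mm wide (y), 108 mm high with the black handle on top. Origin: at the level of the feet's soles, straight below the handle, where the knob's axis belongs when hooked. x points out of the open side, z up. Side cheeks: inner faces at y = +-24.5 mm, x from -24 to +12 mm. Underside of the bridge 48 mm up.
- puller_feet (a point): Top of the puller's feet, 5 mm above its origin. From each cheek a flat foot 5 mm thick turns inwards to 11 mm off the middle (22 mm clear between the two), with round noses at x = +12.5 mm. Feet are rubber-dipped: they give about 0.5 mm under 10 N.
- puller_back (a point): Inner face of the upright plate closing the puller's rear, 20 mm behind (x -20 mm) and 20 mm above its origin; the plate starts 6 mm above the soles. It meets the knob's rim when the knob is right in.
- puller_handle (a point): Point to grip on the puller's upright black handle, 92 mm straight above the puller's origin. The handle is 20 mm (puller's x) by 16 mm (puller's y), from 52 to 108 mm above the feet.
- tray: Low open grey plastic parts tray, 160 (x) by 190 (y) by 24 mm high, walls and floor 4 mm thick, fixed. Origin: centre of its underside; inner floor 4 mm above. There is a small loose knob in its corner.
- small_knob: Small black knob, 22 mm across and 16 mm high, lying loose in the near left corner of the tray (about 55 mm towards -x and 68 mm towards +y of the tray's centre). Origin: centre of its underside. Leave alone.
- screwdriver: Screwdriver, 180 mm, lying on the bench. Leave alone.
- solder_reel: Grey plastic reel standing on its end, 56 mm across and 40 mm high. Leave alone.
- psu_module: Perforated metal power supply module 100 by 60 by 35 mm. Leave alone.
- board: Green circuit board 90 by 110 mm with parts up to 34 mm high. Leave alone.
- multimeter: Orange handheld multimeter, 150 by 75 by 35 mm, lying flat. Leave alone.
- cleaner_can: Can, 52 mm across and 130 mm high, upright. Leave alone.
Things that resemble listed ones, but are neither listed nor needed, are in the scene too. Leave any pink or purple look-alike of the puller alone.

How it is judged:
On the way, in this order (a step that is already met when the one before it is completed fails the run):
1. the puller's feet run in under the seated knob while resting on the case's dress plate (horizontal distance between puller and knob below 0.03 m and distance between knob and shaft below 0.027 m and z of puller in the frame of knob below -0.003 m and contact force between puller and case above 0.3 N), for 0.2 s.
2. the puller's feet are hooked under the knob and pull up on it while it is still seated (x of puller in the frame of knob between -0.012 and 0.012 m and horizontal distance between puller and knob below 0.012 m and z of puller in the frame of knob below -0.002 m and distance between knob and shaft below 0.027 m and contact force between puller and knob above 1.5 N and contact force between puller and case below 0.1 N), for 0.05 s.
3. the knob is off its shaft, carried on the puller's feet (z of knob in the frame of case above 0.094 m and distance between puller and knob below 0.016 m and contact force between puller and knob above 0.05 N), for 0.2 s.
4. the puller stands in the tray while still held (x of puller in the frame of tray between -0.075 and 0.075 m and y of puller in the frame of tray between -0.09 and 0.09 m and z of puller in the frame of tray below 0.009 m and contact force between the fingers and puller above 0.5 N and angle between puller's own z axis and vertical below 0.15 rad), for 0.1 s.
At the end, for the whole second after the job is handed in: The puller stands upright (within 0.15 rad) on the tray's floor, released and at rest, and the knob rests inside the tray too (both origins within 75 mm in x and 90 mm in y of the tray's centre; the knob on the puller's feet or on the floor) (x of puller in the frame of tray between -0.075 and 0.075 m and y of puller in the frame of tray between -0.09 and 0.09 m and z of puller in the frame of tray below 0.009 m and angle between puller's own z axis and vertical below 0.15 rad and x of knob in the frame of tray between -0.075 and 0.075 m and y of knob in the frame of tray between -0.09 and 0.09 m and z of knob in the frame of tray below 0.03 m and linear speed of each of knob, puller below 0.02 m/s); the robot touches nothing.
It fails at once if the puller, gripper or arm bears on the case or its dress plate with more than 20 N (contact force between any of puller, the fingers, the arm and case above 20 N).
It fails at once if the puller pushes or pulls the knob with more than 28 N (contact force between puller and knob above 28 N).
It fails at once if the gripper touches the knob (contact force between the fingers and knob above 0.5 N).
It fails at once if the puller is set down hard in the tray (more than 60 N) (contact force between puller and tray above 60 N).
It fails at once if the small knob or another thing on the bench is moved more than 25 mm (distance of any of screwdriver, solder_reel, psu_module, board, multimeter, cleaner_can, small_knob from where it was at the start of the episode above 0.025 m).
It also fails if it takes over 67 s, if anything falls off the work surface, if the arm or the gripper's body presses on something with over 40 N, if the wrist force passes 120 N, or if a joint passes its speed limit or range.

## Robot

A 7-joint arm with a two-finger parallel gripper is mounted at the origin on the work surface. World frame = base frame: x ahead of the robot, y to its left, z up, the work surface at z = 0. Lengths are in m, angles in rad, forces in N, time in s.
With the tool pointing down it reaches from about 0.35 to 0.9 m from the base axis. Payload 8.1 kg.
Tool frame: the origin (TCP) lies at the very end of the fingers, on their centre line; the grasp point (between the pads) lies 19 mm behind it; z points along the fingers, y is the line along which they close (so a half turn about z gives the same grasp; the last joint's range is limited). The gripper opens to 92 mm and grips with 3 to 60 N. Pads are 19 mm wide; open, the fingers measure 130 mm over their backs; the gripper's body (75 mm by 190 mm) begins 47 mm behind the grasp point.
Start: joints at [-1.291, 0.434, 0.025, 1.573, -0.012, 1.134, -0.075], TCP at [0.233, 0.58, 0.227] pointing down, gripper open.
Joint ranges: [-2.62, 2.62], [-0.44, 2.09], [-1.27, 1.32], [0.08, 2.57], [-1.32, 4.46], [0.12, 2], [-2.74, 2.74]. Speed limits (rad/s): [2.22, 2.22, 3.01, 3.01, 3.14, 3.14, 3.14].

## Interface

Orientations are given as a rotation vector (axis times angle).
In Python, from cell import arm gives the robot as it stands.
- The arm moves only by the tool jog_arm, never from a script. Its argument "rows" is a list of rows, each a list of 3 entries, a list of its own where there are three numbers: the shift along the world's x, y, z in cm, then the turn, a rotation vector about the world's x, y, z in degrees, then the opening, from 0 (shut) to 1 (fully open). A call has 1 to 8 rows; each row is the pose to reach, as a shift and turn from the pose commanded when the call began; what a row does not reach only later rows make up. A row lasts 1/8 s, in which the tool goes at most 62.5 mm and 10.7 degrees, less where a joint would pass 70% of its speed; a pose out of reach is approached as far as the arm can. A call with a gripper value outside its range is refused whole. The fingers move at their own pace and stop on an object; "newtons" is the grip in N (left out, the last holds). Time passes only in rows, so rows that repeat a pose let the fingers close. It gives the time, the measured TCP pose, the force, the opening and the grip force at its end, in the units of the state.
- arm.observe(): the state, without advancing time (a new reading comes with each control period).
- arm.get_image(name): name is "scene" or "top" or "wrist"; returns a dict with "img" (384x512x3 uint8, red, green, blue), "depth" (384x512 float32, m along the optical axis (not along the pixel's ray), 0 where there is no reading), "fx", "fy", "cx", "cy" (pixels), "rvec" (rotation vector, rad) and "tvec" (3), from world to camera coordinates, as OpenCV has them; the wrist camera has in their place "mount" (4x4, takes a point from camera to tool coordinates, whose origin is the TCP and whose axes are the flange's). Camera axes: x right, y down, z forward; pixel columns grow to the right and rows downward; lengths in m; the calibration is good to about 2 mm. The wrist camera is an equidistant fisheye: a pixel r from the principal point sees the ray r / f radians off the axis. A picture is of the moment at which its call begins: read the wrist's pose just before it.
- arm.sign_off(): hands the job in; it is judged then, once.
The state is a dict: "clock": time; "joints": joint angles; "dq": joint speeds; "joint_efforts": joint torques, N m; "position": TCP position; "ee_rot": TCP orientation; "force": force on the tool from outside, world axes, zero at the start; "ft_torque": the same for the moment, N m; "width": opening from 0.0 (shut) to 1.0 (fully open); "gripper_force": force on a finger pad.
Only numpy, scipy, OpenCV 4.12 (cv2) and the standard library are available. Lean on these libraries where they do the work, as an engineer would, in place of code of your own. Each camera call takes 0.05 s, during which the arm holds its last target. There are 200 camera calls.

## Working session

There is one attempt and no reset: what is moved stays moved. The work goes in short steps, Python scripts to look and compute and a tool call to move; the robot and the scene stay as the last step left them, time stands still between calls to the robot, and variables do not carry over. Pictures are saved under pics/ and viewed, at most 10 in all, crops included, and the job is handed in when it is done.

Besides the shell and the picture viewer there is one more tool, called after "Request:" by a JSON object that holds its "name" and its "arguments". jog_arm: Moves the arm, as the interface text tells. Its arguments: {"type":"object","properties":{"rows":{"type":"array","items":{"type":"array"}},"newtons":{"type":"number"}},"required":["rows"]}

```bash
ls; mkdir -p pics
cat > h.py <<'E'
import numpy as np, cv2
from cell import arm
def grab(n,tag):
    d=arm.get_image(n); np.savez(f'{n}_{tag}.npz',**d); cv2.imwrite(f'pics/{n}_{tag}.png',d['img'][...,::-1]); return d
def cloud(d):
    v,u=np.mgrid[0:384,0:512]; z=d['depth']
    P=np.stack([(u-d['cx'])/d['fx']*z,(v-d['cy'])/d['fy']*z,z],-1)
    R=cv2.Rodrigues(np.array(d['rvec'],float))[0]
    return (P-np.array(d['tvec']).reshape(3))@R
E
python3 - <<'E'
from h import *
a=grab('top','0');b=grab('scene','0')
im=np.vstack([a['img'],b['img']])
s=arm.observe();print(s['position'],s['ee_rot'],s['force'],s['width'],s['clock'])
for d in(a,b):
  print(d['fx'],d['cx'],d['cy'],d['rvec'],d['tvec'])
cv2.imwrite('pics/t0.png',cv2.resize(a['img'][...,::-1],(800,600),interpolation=2))
cv2.imwrite('pics/s0.png',cv2.resize(b['img'][...,::-1],(800,600),interpolation=2))
E
```

```text
pics
[0.23332437 0.57931798 0.22601938] [-5.97773253e-01 -3.08402225e+00  2.26062020e-03] [ 0.99300115  0.20692055 -0.54631208] 1.0010554009121049 0.1
497.71327384232853 248.2772104932486 188.03389204333112 [ 2.15715993 -2.15921161  0.20574219] [0.01481151 0.60414616 1.0717718 ]
362.18160867963724 258.2020851755003 190.95528414071882 [ 2.31391847  1.10243072 -0.35104396] [-0.39304417 -0.29423543  1.18867086]
```

View pics/t0.png

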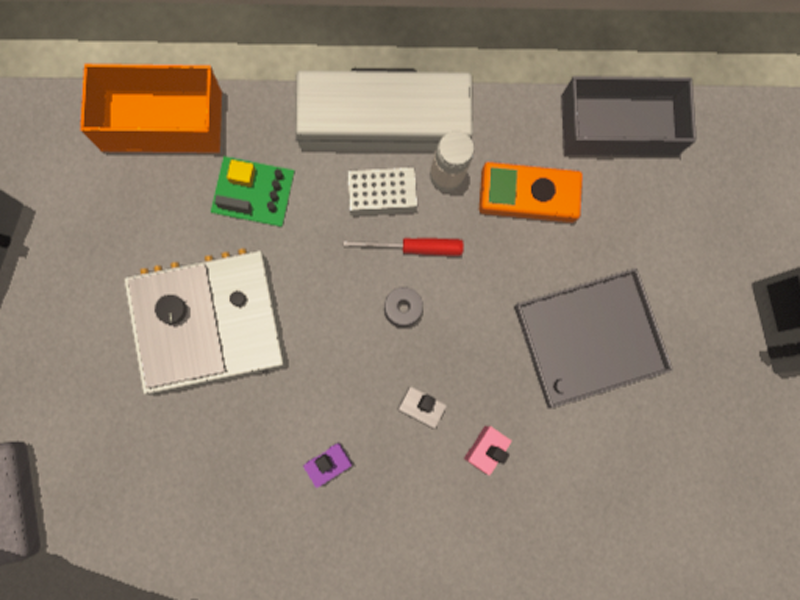

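View pics/s0.png

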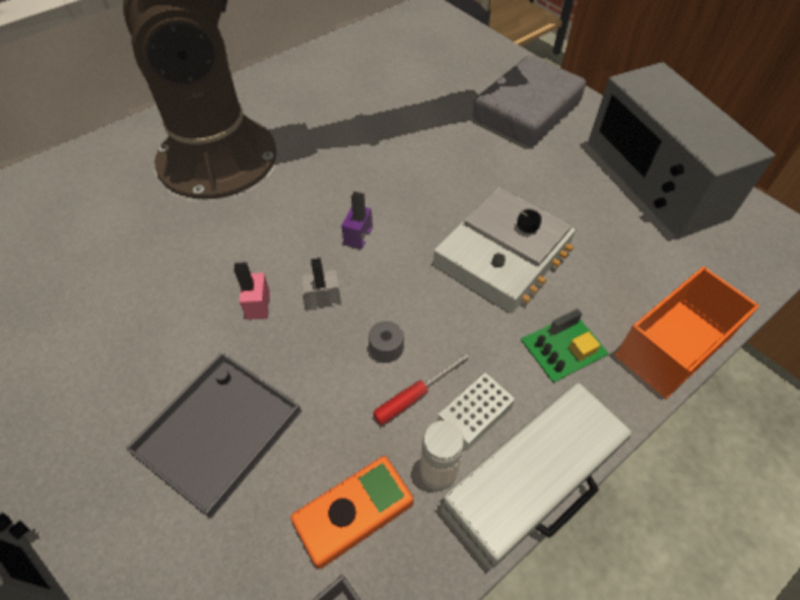

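The top view shows the steel puller at about (423,405), between the purple and pink look-alikes. The case knob is at (171,310) and the tray centre at (593,338). Next I'll measure these positions from depth.

Run:
```python
from h import *
a=dict(np.load('top_0.npz'));b=dict(np.load('scene_0.npz'))
P=cloud(a);Q=cloud(b)
k=512/800
def win(C,u0,v0,u1,v1,zl,zh):
    c=C[int(v0*k):int(v1*k),int(u0*k):int(u1*k)].reshape(-1,3); return c[(c[:,2]>zl)&(c[:,2]<zh)&np.isfinite(c).all(1)]
def rect(n,c):
    r=cv2.minAreaRect((c[:,:2]*1000).astype(np.float32)); print(n,len(c),'ctr',np.round(r[0],1),'size',np.round(r[1],1),'ang',round(r[2],1),'zmed',np.round(np.median(c[:,2])*1000,1),'mean',np.round(c.mean(0)*1000,1))
print('bench',np.median(win(P,300,520,500,590,-.05,.05)[:,2]))
rect('puller handle',win(P,385,370,460,440,.095,.125))
rect('bridge',win(P,385,370,460,440,.040,.062))
c=win(P,110,240,300,400,.03,.1); h=np.histogram(c[:,2],bins=np.arange(.03,.1,.002));print(list(zip(np.round(h[1]*1000),h[0])))
rect('case',win(P,110,240,300,400,.033,.075))
rect('knob',win(P,140,285,205,340,.075,.095))
rect('smallfix',win(P,225,285,255,312,.05,.09))
rect('tray',win(P,500,260,680,420,.015,.035))
print('scene');rect('handle',win(Q,300,250,345,310,.09,.125));rect('br',win(Q,295,265,345,310,.040,.062))
print('plate z',np.median(win(P,140,340,200,370,.03,.09)[:,2]),'top z',np.median(win(P,240,320,265,360,.03,.09)[:,2]))
m=[(-0,0)]
A=a['img'][::1];ca=cv2.resize(a['img'][235:285,240:305],(800-400,308),interpolation=2)
cb=cv2.resize(b['img'][155:205,185:235],(308,308),interpolation=2)
cv2.imwrite('pics/c1.png',np.hstack([ca,cb])[...,::-1])
```

```text
bench -0.000618613683011719
puller handle 78 ctr [447.7 -35.3] size [15.4 19.7] ang 63.3 zmed 106.8 mean [447.6 -35.1 106.7]
bridge 355 ctr [442.3 -32.8] size [57. 36.] ang 62.7 zmed 51.6 mean [440.8 -31.3  51.5]
[(np.float64(30.0), np.int64(13)), (np.float64(32.0), np.int64(16)), (np.float64(34.0), np.int64(19)), (np.float64(36.0), np.int64(99)), (np.float64(38.0), np.int64(491)), (np.float64(40.0), np.int64(1063)), (np.float64(42.0), np.int64(1007)), (np.float64(44.0), np.int64(399)), (np.float64(46.0), np.int64(85)), (np.float64(48.0), np.int64(70)), (np.float64(50.0), np.int64(331)), (np.float64(52.0), np.int64(1002)), (np.float64(54.0), np.int64(1214)), (np.float64(56.0), np.int64(608)), (np.float64(58.0), np.int64(135)), (np.float64(60.0), np.int64(13)), (np.float64(62.0), np.int64(3)), (np.float64(64.0), np.int64(5)), (np.float64(66.0), np.int64(4)), (np.float64(68.0), np.int64(1)), (np.float64(70.0), np.int64(4)), (np.float64(72.0), np.int64(2)), (np.float64(74.0), np.int64(12)), (np.float64(76.0), np.int64(10)), (np.float64(78.0), np.int64(21)), (np.float64(80.0), np.int64(9
[... 171 characters left out ...]
 (np.float64(92.0), np.int64(0)), (np.float64(94.0), np.int64(0)), (np.float64(96.0), np.int64(0))]
case 6566 ctr [564.9 278.2] size [170.6 201. ] ang 11.9 zmed 50.4 mean [561.8 274.2  48.4]
knob 288 ctr [576.8 316.2] size [39.3 39. ] ang 64.2 zmed 82.2 mean [576.6 315.4  82.1]
smallfix 78 ctr [595.3 228.1] size [20.  20.4] ang 50.2 zmed 57.7 mean [595.1 227.9  57.6]
tray 685 ctr [ 544.2 -289.9] size [160.1 192.4] ang 16.6 zmed 22.3 mean [ 544.1 -291.6   22.1]
scene
handle 73 ctr [447.7 -33.3] size [15.7 22.2] ang 64.7 zmed 108.3 mean [450.7 -34.8 105.6]
br 217 ctr [441.5 -30.1] size [56.9 37.8] ang 62.5 zmed 54.1 mean [444.3 -31.5  53.9]
plate z 0.05435914664019367 top z 0.04207934275455648
```

View pics/c1.png

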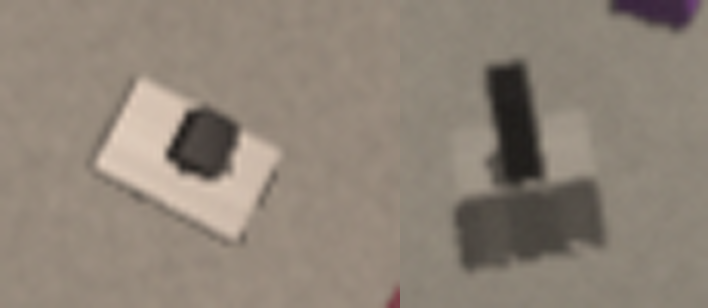

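The puller is at (447.5, -34.5) mm with yaw -27.4°, and its open side faces away from the robot. The knob is at (577, 316.4), with its underside about 8 mm above the plate. Moving above the puller first.

Request:
{"name": "jog_arm", "arguments": {"rows": [[[1,-3,0],[0,0,0],1],[[3,-8.5,0],[0,0,-1],1],[[4.7,-13.5,0],[0,0,-2],1],[[6.4,-18.5,0],[0,0,-3],1],[[8.2,-23.5,0],[0,0,-4],1],[[10,-28.5,0],[0,0,-5],1],[[11.6,-33.5,0],[0,0,-5.5],1],[[13,-37,0],[0,0,-5.5],1]], "newtons": 20}}

```text
clock: 1.1
position: [0.3636, 0.2073, 0.2266]
ee_rot: [-0.748, -3.051, 0.001]
force: [0.6, 1.2, -0.9]
width: 0.999
gripper_force: 0.0
```

Request:
{"name": "jog_arm", "arguments": {"rows": [[[1.5,-4,0],[0,0,0],1],[[3.2,-9,-1],[0,0,0],1],[[5,-14,-3],[0,0,0],1],[[6.8,-19,-5],[0,0,0],1],[[8,-22.5,-6],[0,0,0],1],[[8.4,-24.3,-7],[0,0,0],1],[[8.4,-24.4,-7],[0,0,0],1],[[8.4,-24.4,-7],[0,0,0],1]]}}

```text
clock: 2.1
position: [0.4473, -0.0334, 0.1569]
ee_rot: [-0.744, -3.052, -0.0]
force: [-0.1, 0.2, 0.2]
width: 1.003
gripper_force: 0.0
```

Run:
```python
from h import *
s=arm.observe();print(s['position'],s['ee_rot'],s['joints'],s['force'],s['clock'])
R=cv2.Rodrigues(s['ee_rot'])[0];print(np.degrees(np.arctan2(R[1,1],R[0,1])),R[:,2])
a=grab('wrist','1');print({k:a[k] for k in a if k not in('img','depth')})
```

```text
[ 0.4472958  -0.03342591  0.15688524] [-7.44133665e-01 -3.05183037e+00 -4.77578466e-04] [-0.4007122   0.23544646  0.42950511  2.1011986  -0.13249346  0.83031243
  1.20046251] [-0.09177038  0.21811007  0.20701373] 2.1
62.59370254133277 [-2.68264148e-04  3.78389728e-04 -9.99999892e-01]
{'fx': 297.3186396354542, 'fy': 297.3186396354542, 'cx': 251.93148163533715, 'cy': 193.13352335200733, 'mount': array([[-4.64444795e-04, -9.64001364e-01, -2.65896887e-01,
         7.14922716e-02],
       [ 9.99999535e-01, -6.72525428e-04,  6.91511861e-04,
         7.65964432e-04],
       [-8.45440795e-04, -2.65896442e-01,  9.64001228e-01,
        -1.58814493e-01],
       [ 0.00000000e+00,  0.00000000e+00,  0.00000000e+00,
         1.00000000e+00]])}
```

View pics/wrist_1.png

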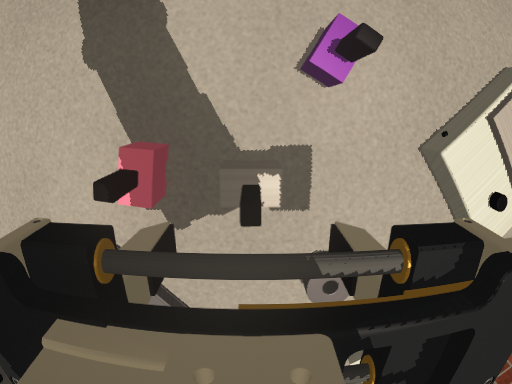

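The handle is centred between the fingers at (251,205), and the bridge lies square to them. Descending and gripping.

Request:
{"name": "jog_arm", "arguments": {"rows": [[[0,-0.1,-2],[0,0,0],1],[[0,-0.1,-5],[0,0,0],1],[[0,-0.1,-7.5],[0,0,0],1],[[0,-0.1,-8.4],[0,0,0],1],[[0,-0.1,-8.4],[0,0,0],1],[[0,-0.1,-8.4],[0,0,0],0.5],[[0,-0.1,-8.4],[0,0,0],0],[[0,-0.1,-8.4],[0,0,0],0]], "newtons": 50}}

```text
clock: 3.15
position: [0.4478, -0.0352, 0.0732]
ee_rot: [0.745, 3.051, 0.001]
force: [0.2, 0.8, 0.2]
width: 0.721
gripper_force: 0.0
```

Request:
{"name": "jog_arm", "arguments": {"rows": [[[0,0,0],[0,0,0],0],[[0,0,0],[0,0,0],0],[[0,0,0],[0,0,0],0],[[0,0,0],[0,0,0],0]]}}

```text
clock: 3.65
position: [0.4475, -0.0353, 0.0727]
ee_rot: [-0.745, -3.052, 0.0]
force: [0.8, -0.4, 0.2]
width: 0.284
gripper_force: 0.0
```

Request:
{"name": "jog_arm", "arguments": {"rows": [[[0,0,0],[0,0,0],0],[[0,0,0],[0,0,0],0],[[0,0,0],[0,0,0],0],[[0,0,0],[0,0,0],0]]}}

```text
clock: 4.15
position: [0.4474, -0.0352, 0.0727]
ee_rot: [-0.745, -3.052, 0.0]
force: [-0.8, -1.0, -2.0]
width: 0.171
gripper_force: 50.0
```

Request:
{"name": "jog_arm", "arguments": {"rows": [[[0,0,1],[0,0,0],0],[[0,0,4],[0,0,0],0],[[0,0,8],[0,0,0],0],[[0.5,2,11],[0,0,3],0],[[1.5,6,12],[0,0,9],0],[[2.5,11,12],[0,0,16],0],[[3.7,16,12],[0,0,23],0],[[4.7,20,12],[0,0,28],0]]}}

```text
clock: 5.15
position: [0.4946, 0.1669, 0.1935]
ee_rot: [-0.022, 3.141, 0.001]
force: [0.1, -1.1, -1.9]
width: 0.175
gripper_force: 50.0
```

Request:
{"name": "jog_arm", "arguments": {"rows": [[[1.2,4,0],[0,0,4],0],[[2.2,8,0],[0,0,8],0],[[2.9,12,0],[0,0,10.5],0],[[3.3,14,0],[0,0,11.3],0],[[3.4,14.1,-1],[0,0,11.3],0],[[3.4,14.1,-2],[0,0,11.3],0],[[3.4,14.1,-2],[0,0,11.3],0],[[3.4,14.1,-2],[0,0,11.3],0]]}}

```text
clock: 6.15
position: [0.5286, 0.3047, 0.1729]
ee_rot: [0.322, -3.125, 0.0]
force: [0.1, -0.2, -0.5]
width: 0.171
gripper_force: 50.0
```

Run:
```python
from h import *
s=arm.observe();print(s['position'],s['joints'],s['force'],s['ft_torque'],s['clock'])
R=cv2.Rodrigues(s['ee_rot'])[0];print(np.degrees(np.arctan2(R[1,1],R[0,1])),R[:,2])
b=grab('scene','2');a=grab('wrist','2')
c=b['img'][90:220,260:390]
cv2.imwrite('pics/c2.png',np.hstack([cv2.resize(c,(400,400),interpolation=2),cv2.resize(a['img'],(400,300))[:, :][:300].repeat(1,0) if 0 else cv2.copyMakeBorder(cv2.resize(a['img'],(400,300)),0,100,0,0,0)])[...,::-1])
```

```text
[0.52864101 0.30468484 0.17288615] [-0.7430897   0.45879644  0.18993805  1.6895739  -0.0990662   1.00279129
  1.25737279] [ 0.1469006  -0.15941269 -0.52671294] [0.03105812 0.00348515 0.02549001] 6.15
101.77649416512665 [-1.39074108e-05 -2.94261431e-04 -9.99999957e-01]
```

View pics/c2.png

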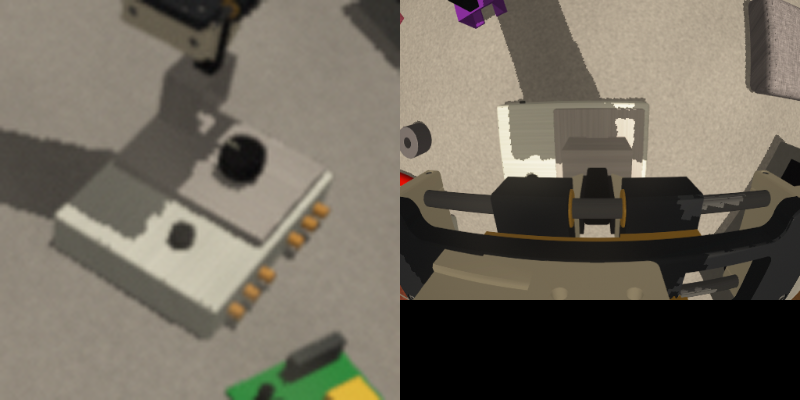

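The puller hangs upright on the knob's near side with its mouth toward the knob. Descending to about 5 mm above the plate.

Request:
{"name": "jog_arm", "arguments": {"rows": [[[0,0.14,-1],[0,0,0],0],[[0,0.14,-2.5],[0,0,0],0],[[0,0.14,-3.5],[0,0,0],0],[[0,0.14,-3.9],[0,0,0],0],[[0,0.14,-4],[0,0,0],0],[[0,0.14,-4],[0,0,0],0],[[0,0.14,-4],[0,0,0],0]]}}

```text
clock: 7.12
position: [0.5287, 0.3073, 0.1331]
ee_rot: [-0.325, 3.124, 0.001]
force: [-0.6, 0.7, -2.3]
width: 0.172
gripper_force: 50.0
```

Request:
{"name": "jog_arm", "arguments": {"rows": [[[0,0,-0.1],[0,0,0],0],[[0,0,-0.2],[0,0,0],0],[[0,0,-0.25],[0,0,0],0],[[0,0,-0.25],[0,0,0],0]]}}

```text
clock: 7.62
position: [0.5285, 0.3071, 0.1302]
ee_rot: [0.325, -3.125, 0.0]
force: [0.5, 1.0, -0.1]
width: 0.172
gripper_force: 50.0
```

Request:
{"name": "jog_arm", "arguments": {"rows": [[[0,0,-0.05],[0,0,0],0],[[0,0,-0.1],[0,0,0],0],[[0,0,-0.1],[0,0,0],0]]}}

```text
clock: 8.0
position: [0.5284, 0.3071, 0.1292]
ee_rot: [0.325, -3.125, 0.0]
force: [-0.1, -0.2, -0.9]
width: 0.168
gripper_force: 50.0
```

Request:
{"name": "jog_arm", "arguments": {"rows": [[[0,0,-0.05],[0,0,0],0],[[0,0,-0.05],[0,0,0],0]]}}

```text
clock: 8.25
position: [0.5284, 0.3072, 0.1287]
ee_rot: [0.325, -3.125, -0.0]
force: [-0.2, -0.3, -1.4]
width: 0.173
gripper_force: 50.0
```

Request:
{"name": "jog_arm", "arguments": {"rows": [[[0,0,-0.05],[0,0,0],0],[[0,0,-0.05],[0,0,0],0]]}}

```text
clock: 8.5
position: [0.5285, 0.3071, 0.1282]
ee_rot: [0.325, -3.125, 0.0]
force: [-0.9, 0.1, -0.9]
width: 0.173
gripper_force: 50.0
```

Request:
{"name": "jog_arm", "arguments": {"rows": [[[0,0,-0.03],[0,0,0],0],[[0,0,-0.03],[0,0,0],0]]}}

```text
clock: 8.75
position: [0.5285, 0.3072, 0.128]
ee_rot: [-0.325, 3.125, 0.0]
force: [0.4, -0.5, -0.8]
width: 0.175
gripper_force: 50.0
```

Request:
{"name": "jog_arm", "arguments": {"rows": [[[0,0,-0.03],[0,0,0],0],[[0,0,-0.03],[0,0,0],0]]}}

```text
clock: 9.0
position: [0.5286, 0.3072, 0.128]
ee_rot: [-0.325, 3.124, 0.0]
force: [-0.9, -1.1, 2.9]
width: 0.172
gripper_force: 50.0
```

Request:
{"name": "jog_arm", "arguments": {"rows": [[[0,0,-0.03],[0,0,0],0],[[0,0,-0.03],[0,0,0],0]]}}

```text
clock: 9.25
position: [0.5286, 0.3072, 0.1279]
ee_rot: [-0.324, 3.124, 0.001]
force: [-1.1, -1.1, 6.2]
width: 0.17
gripper_force: 50.0
```

Request:
{"name": "jog_arm", "arguments": {"rows": [[[0,0,-0.03],[0,0,0],0],[[0,0,-0.03],[0,0,0],0]]}}

```text
clock: 9.5
position: [0.5286, 0.3073, 0.1279]
ee_rot: [-0.324, 3.124, 0.001]
force: [-2.1, -1.6, 9.3]
width: 0.172
gripper_force: 50.0
```

Contact comes at TCP z≈128.0. I'll ease the load and slide in, checking force partway.

Request:
{"name": "jog_arm", "arguments": {"rows": [[[0,0,0.04],[0,0,0],0],[[0.3,0.05,0.04],[0,0,0],0],[[0.7,0.13,0.04],[0,0,0],0],[[1.1,0.2,0.04],[0,0,0],0],[[1.3,0.24,0.04],[0,0,0],0]]}}

```text
clock: 10.12
position: [0.5409, 0.3099, 0.1279]
ee_rot: [0.325, -3.124, -0.001]
force: [-4.8, -0.7, 9.7]
width: 0.169
gripper_force: 50.0
```

Request:
{"name": "jog_arm", "arguments": {"rows": [[[0.3,0.05,0],[0,0,0],0],[[0.6,0.11,0],[0,0,0],0],[[0.9,0.17,0],[0,0,0],0],[[1.0,0.19,0],[0,0,0],0]]}}

```text
clock: 10.62
position: [0.551, 0.3118, 0.128]
ee_rot: [0.325, -3.124, -0.001]
force: [-5.2, -1.0, 9.3]
width: 0.17
gripper_force: 50.0
```

Request:
{"name": "jog_arm", "arguments": {"rows": [[[0,0,0.03],[0,0,0],0],[[0.3,0.05,0.03],[0,0,0],0],[[0.6,0.11,0.03],[0,0,0],0],[[0.9,0.16,0.03],[0,0,0],0],[[1.2,0.21,0.03],[0,0,0],0],[[1.2,0.21,0.03],[0,0,0],0]]}}

```text
clock: 11.38
position: [0.5636, 0.3138, 0.128]
ee_rot: [-0.325, 3.125, 0.001]
force: [-2.8, 0.1, 5.2]
width: 0.174
gripper_force: 50.0
```

Request:
{"name": "jog_arm", "arguments": {"rows": [[[0.3,0.05,0],[0,0,0],0],[[0.6,0.11,0],[0,0,0],0],[[0.6,0.11,0],[0,0,0],0]]}}

```text
clock: 11.75
position: [0.5696, 0.3149, 0.128]
ee_rot: [0.325, -3.125, -0.001]
force: [-2.0, -0.6, 5.0]
width: 0.173
gripper_force: 50.0
```

Request:
{"name": "jog_arm", "arguments": {"rows": [[[0.2,0.04,0],[0,0,0],0],[[0.4,0.08,0],[0,0,0],0],[[0.4,0.08,0],[0,0,0],0],[[0.4,0.08,0],[0,0,0],0]]}}

```text
clock: 12.25
position: [0.5734, 0.3157, 0.128]
ee_rot: [0.325, -3.125, -0.0]
force: [-4.0, 0.5, 5.7]
width: 0.171
gripper_force: 50.0
```

Run:
```python
from h import *
a=grab('top','3');b=grab('scene','3')
cv2.imwrite('pics/c3.png',np.hstack([cv2.resize(a['img'][140:270,60:190],(400,400),interpolation=2),cv2.resize(b['img'][90:220,260:390],(400,400),interpolation=2)])[...,::-1])
```

```text
(no output)
```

View pics/c3.png

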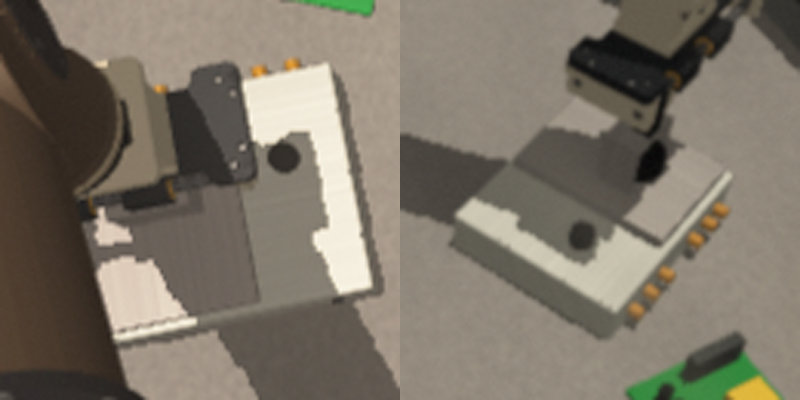

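The knob sits inside the puller's mouth. Now a slow straight pull upward.

Request:
{"name": "jog_arm", "arguments": {"rows": [[[0,0,0.1],[0,0,0],0],[[0,0,0.2],[0,0,0],0],[[0,0,0.25],[0,0,0],0],[[0,0,0.3],[0,0,0],0],[[0,0,0.35],[0,0,0],0],[[0,0,0.4],[0,0,0],0],[[0,0,0.4],[0,0,0],0]]}}

```text
clock: 13.22
position: [0.5734, 0.3153, 0.1312]
ee_rot: [0.325, -3.124, 0.001]
force: [1.2, 0.8, -8.9]
width: 0.168
gripper_force: 50.0
```

Request:
{"name": "jog_arm", "arguments": {"rows": [[[0,0,0.05],[0,0,0],0],[[0,0,0.1],[0,0,0],0],[[0,0,0.15],[0,0,0],0],[[0,0,0.2],[0,0,0],0],[[0,0,0.25],[0,0,0],0],[[0,0,0.3],[0,0,0],0]]}}

```text
clock: 13.98
position: [0.5731, 0.3154, 0.1346]
ee_rot: [0.325, -3.124, 0.0]
force: [-0.5, -0.2, -9.9]
width: 0.17
gripper_force: 50.0
```

Request:
{"name": "jog_arm", "arguments": {"rows": [[[0,0,0.1],[0,0,0],0],[[0,0,0.2],[0,0,0],0],[[0,0,0.3],[0,0,0],0],[[0,0,0.4],[0,0,0],0],[[0,0,0.5],[0,0,0],0],[[0,0,0.6],[0,0,0],0],[[0,0,0.7],[0,0,0],0],[[0,0,0.8],[0,0,0],0]]}}

```text
clock: 14.98
position: [0.5741, 0.3158, 0.1436]
ee_rot: [-0.324, 3.123, 0.001]
force: [0.4, -0.4, -1.2]
width: 0.169
gripper_force: 50.0
```

Request:
{"name": "jog_arm", "arguments": {"rows": [[[0,0,0.1],[0,0,0],0],[[0,0,0.3],[0,0,0],0],[[0,0,0.6],[0,0,0],0],[[0,0,1.0],[0,0,0],0],[[0,0,1.4],[0,0,0],0],[[0,0,1.8],[0,0,0],0],[[0,0,2.0],[0,0,0],0],[[0,0,2.0],[0,0,0],0]]}}

```text
clock: 15.98
position: [0.5735, 0.3155, 0.1629]
ee_rot: [-0.325, 3.125, 0.0]
force: [-0.2, -0.5, -1.5]
width: 0.17
gripper_force: 50.0
```

Run:
```python
from h import *
a=grab('top','4');b=grab('scene','4')
cv2.imwrite('pics/c4.png',np.hstack([cv2.resize(a['img'][140:270,60:190],(400,400),interpolation=2),cv2.resize(b['img'][70:200,270:400],(400,400),interpolation=2)])[...,::-1])
```

```text
(no output)
```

View pics/c4.png

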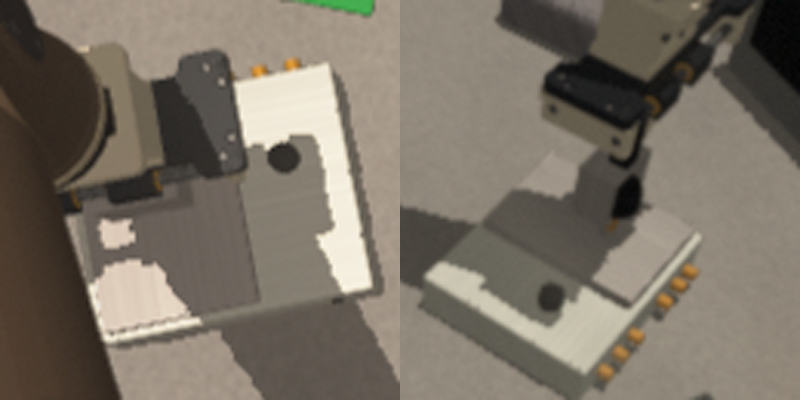

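The knob has left the shaft, visible at about (612,228), and rides inside the puller. Carrying it to the tray.

Request:
{"name": "jog_arm", "arguments": {"rows": [[[0,0,1],[0,0,0],0],[[0,0,2.5],[0,0,0],0],[[0,-0.6,4],[0,0,0],0],[[-0.1,-2,5],[0,0,-1],0],[[-0.2,-4.3,5],[0,0,-3],0],[[-0.3,-7.3,5],[0,0,-5],0],[[-0.5,-10.8,5],[0,0,-8],0],[[-0.7,-14.5,5],[0,0,-11],0]]}}

```text
clock: 17.08
position: [0.5657, 0.1669, 0.2122]
ee_rot: [0.016, -3.141, 0.001]
force: [0.1, -0.3, -2.2]
width: 0.175
gripper_force: 50.0
```

Request:
{"name": "jog_arm", "arguments": {"rows": [[[-0.2,-3.7,0],[0,0,-3],0],[[-0.4,-7.4,0],[0,0,-6],0],[[-0.6,-11.1,0],[0,0,-9],0],[[-0.8,-14.8,0],[0,0,-12],0],[[-1.0,-18.5,0],[0,0,-15],0],[[-1.2,-22.2,0],[0,0,-18],0],[[-1.4,-25.9,0],[0,0,-21],0],[[-1.6,-29.6,0],[0,0,-24],0]]}}

```text
clock: 18.08
position: [0.5485, -0.1286, 0.2123]
ee_rot: [-0.638, -3.075, 0.0]
force: [-0.1, -0.8, -0.8]
width: 0.171
gripper_force: 50.0
```

Request:
{"name": "jog_arm", "arguments": {"rows": [[[-0.2,-3.7,0],[0,0,-3],0],[[-0.3,-7.2,0],[0,0,-6],0],[[-0.4,-10.4,0],[0,0,-8],0],[[-0.5,-13,0],[0,0,-9],0],[[-0.6,-15,0],[0,0,-10],0],[[-0.6,-16,0],[0,0,-10],0],[[-0.6,-16.4,0],[0,0,-10],0],[[-0.6,-16.4,0],[0,0,-10],0]]}}

```text
clock: 19.08
position: [0.5446, -0.2889, 0.2126]
ee_rot: [-0.895, -3.011, -0.001]
force: [0.2, -0.6, -2.4]
width: 0.176
gripper_force: 50.0
```

Run:
```python
from h import *
s=arm.observe();print(s['position'],s['joints'],s['force'],s['clock'])
R=cv2.Rodrigues(s['ee_rot'])[0];print(np.degrees(np.arctan2(R[1,1],R[0,1])),R[:,2])
a=grab('top','5');b=grab('scene','5')
cv2.imwrite('pics/c5.png',np.hstack([cv2.resize(a['img'][160:290,310:440],(400,400),interpolation=2),cv2.resize(b['img'][190:350,60:220],(400,400),interpolation=2)])[...,::-1])
```

```text
[ 0.54464253 -0.2889058   0.21261728] [ 0.05258796  0.45881018  0.51180303  1.64362909 -0.24582826  1.10397363
  1.62489896] [ 0.151527   -0.60208396 -2.4476183 ] 19.075
56.909194584200804 [-3.80028216e-05  5.16847277e-04 -9.99999866e-01]
```

View pics/c5.png

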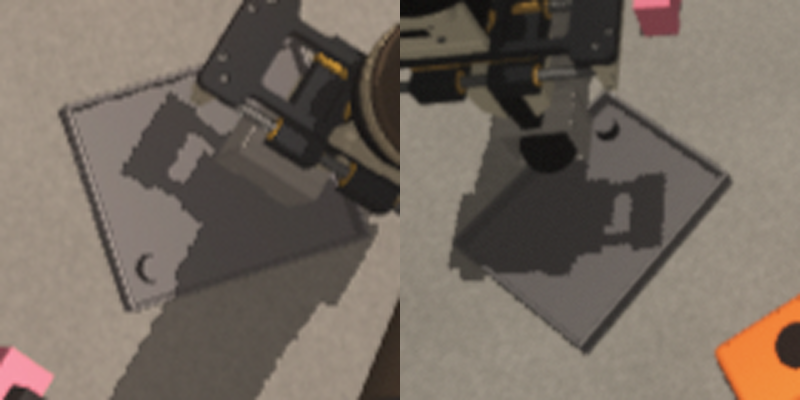

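The knob still rides in the puller above the tray centre. Lowering slowly.

Request:
{"name": "jog_arm", "arguments": {"rows": [[[0,0,-1.5],[0,0,0],0],[[0,0,-4],[0,0,0],0],[[0,0,-7],[0,0,0],0],[[0,0,-9.8],[0,0,0],0],[[0,0,-11.8],[0,0,0],0],[[0,0,-12.7],[0,0,0],0],[[0,0,-13],[0,0,0],0],[[0,0,-13],[0,0,0],0]]}}

```text
clock: 20.18
position: [0.5447, -0.2897, 0.0831]
ee_rot: [0.896, 3.011, -0.0]
force: [-0.0, -0.3, -1.5]
width: 0.17
gripper_force: 50.0
```

Request:
{"name": "jog_arm", "arguments": {"rows": [[[0,0,-0.1],[0,0,0],0],[[0,0,-0.2],[0,0,0],0],[[0,0,-0.3],[0,0,0],0],[[0,0,-0.4],[0,0,0],0],[[0,0,-0.45],[0,0,0],0],[[0,0,-0.5],[0,0,0],0],[[0,0,-0.5],[0,0,0],0]]}}

```text
clock: 21.05
position: [0.5445, -0.2895, 0.0777]
ee_rot: [-0.896, -3.011, -0.0]
force: [-0.4, 0.5, -2.0]
width: 0.173
gripper_force: 50.0
```

Request:
{"name": "jog_arm", "arguments": {"rows": [[[0,0,-0.05],[0,0,0],0],[[0,0,-0.08],[0,0,0],0],[[0,0,-0.08],[0,0,0],0]]}}

```text
clock: 21.42
position: [0.5444, -0.2895, 0.0769]
ee_rot: [-0.896, -3.011, -0.0]
force: [0.9, 0.5, -1.1]
width: 0.173
gripper_force: 50.0
```

Request:
{"name": "jog_arm", "arguments": {"rows": [[[0,0,-0.05],[0,0,0],0],[[0,0,-0.05],[0,0,0],0]]}}

```text
clock: 21.68
position: [0.5446, -0.2895, 0.0767]
ee_rot: [0.896, 3.011, 0.0]
force: [-1.6, 1.0, 3.4]
width: 0.17
gripper_force: 50.0
```

Request:
{"name": "jog_arm", "arguments": {"rows": [[[0,0,-0.05],[0,0,0],0],[[0,0,-0.05],[0,0,0],0]]}}

```text
clock: 21.92
position: [0.5447, -0.2896, 0.0767]
ee_rot: [0.896, 3.011, 0.0]
force: [-2.1, 1.6, 8.6]
width: 0.168
gripper_force: 50.0
```

It's down. I'll ease the load, then release slowly and retreat.

Request:
{"name": "jog_arm", "arguments": {"rows": [[[0,0,0.05],[0,0,0],0],[[0,0,0.05],[0,0,0],0.2],[[0,0,0.05],[0,0,0],0.3],[[0,0,0.05],[0,0,0],0.5],[[0,0,0.05],[0,0,0],0.7],[[0,0,0.05],[0,0,0],0.7],[[0,0,0.05],[0,0,0],0.7],[[0,0,0.05],[0,0,0],0.7]]}}

```text
clock: 22.92
position: [0.5445, -0.2895, 0.0764]
ee_rot: [0.896, 3.011, 0.0]
force: [0.2, -0.6, 0.2]
width: 0.695
gripper_force: 0.0
```

Request:
{"name": "jog_arm", "arguments": {"rows": [[[0,0,0.5],[0,0,0],0.7],[[0,0,2],[0,0,0],0.7],[[0,0,5],[0,0,0],0.7],[[0,0,9],[0,0,0],0.7],[[0,3,13],[0,0,0],0.7],[[-1,8,15],[0,0,0],0.7],[[-2,13,15],[0,0,0],0.7],[[-3,18,15],[0,0,0],0.7]]}}

```text
clock: 23.92
position: [0.5144, -0.1082, 0.228]
ee_rot: [0.896, 3.009, 0.001]
force: [2.1, 0.1, 0.4]
width: 0.7
gripper_force: 0.0
```

Request:
{"name": "jog_arm", "arguments": {"rows": [[[0,4,0],[0,0,0],0.7],[[0,8,0],[0,0,0],0.7],[[0,10,0],[0,0,0],0.7],[[0,10,0],[0,0,0],0.7]]}}

```text
clock: 24.42
position: [0.5146, -0.008, 0.2273]
ee_rot: [0.891, 3.012, 0.001]
force: [0.0, -0.3, -0.5]
width: 0.702
gripper_force: 0.0
```

Run:
```python
from h import *
a=grab('top','6');b=grab('scene','6')
P=cloud(a)[160:290,310:440].reshape(-1,3);c=P[(P[:,2]>.04)&(P[:,2]<.13)]
for lo,hi in((.045,.066),(.1,.125)):
  q=c[(c[:,2]>lo)&(c[:,2]<hi)];print(len(q),q.mean(0),cv2.minAreaRect((q[:,:2]*1000).astype(np.float32)),np.median(q[:,2]))
cv2.imwrite('pics/c6.png',np.hstack([cv2.resize(a['img'][160:290,310:440],(400,400),interpolation=2),cv2.resize(b['img'][200:340,60:200],(400,400),interpolation=2)])[...,::-1])
```

```text
365 [ 0.53754836 -0.28291921  0.0550542 ] ((538.6636962890625, -286.1860046386719), (57.73776626586914, 37.58893966674805), 55.921661376953125) 0.05537099877202261
84 [ 0.54400233 -0.28878808  0.11004539] ((544.2017822265625, -289.73260498046875), (15.781807899475098, 20.141071319580078), 56.0195198059082) 0.11047923588798467
```

View pics/c6.png

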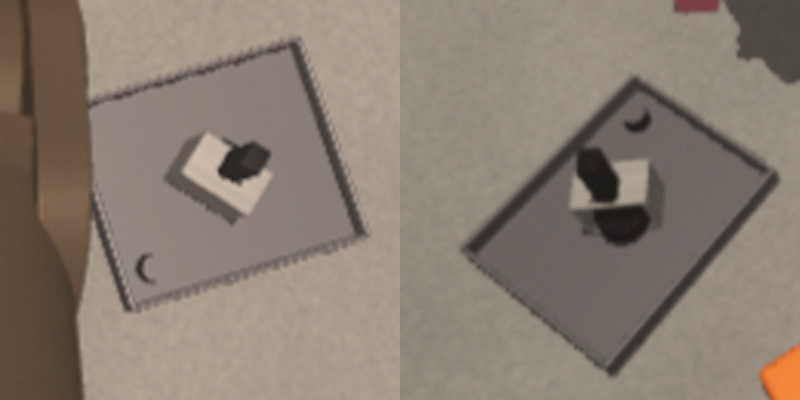

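The puller stands upright at the tray's centre with the knob on its feet, and the small knob hasn't moved.

```bash
python3 -c "
from cell import arm
print(arm.sign_off())"
```

```text
the job is handed in; nothing more can be done
None
```

I pulled the knob off with the puller and set the puller down upright at the centre of the tray, released, with the knob still on its feet; the job was handed in at about 24.5 s, and no verdict was returned.

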